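# End the high-voltage test and turn the status flag to safe

## Task

Put the test station in its safe state: first press the red stop button on the control box fully in and let it go, then push the red flag up and over its axle with the fingers until it lies flat on the other side with its green face up. Push the flag gently rather than gripping it, keep off the green start button, and leave the flag stand and the other things on the bench standing where they are.

Things in the scene. Friction and masses are not known exactly. Their poses are not given: they have to be found in the camera images.
- stand: flag stand, loose, about 1.6 kg: steel foot 110 (x) x 130 (y) x 12 mm, two cheeks 30 (x) x 8 mm, 115 mm high, at its y = -56 and +56 mm beside the flag; on their inner sides rest strips 18 mm wide run under the flag to 40 mm either side of the axle. Origin: centre of the underside; z up, y along the axle; the flag starts on its -x side, which faces the robot's side of the bench within 25 degrees
- flag_axle (a point): middle of the axle, 100 mm above the bench, midway between the cheeks; a fixed point of the stand. The flag turns with a push of about 1 N at its edge; it bears up to 30 N from the fingers, gripping included
- flag_edge (a point): middle of the flag's free edge, at mid-thickness, 95 mm from the axle; moves with the flag. The flag is a plastic plate 6 mm thick, 90 mm wide along the axle, from 10 to 95 mm from the axle, 60 g; one face red with a white bar, the other green with a white disc. Its outer 40 mm overhang the foot, 97 mm of free air below: fingers can reach under the edge
- flag (a joint): angle of the flag about the axle, rad: 0 = level towards the stand's -x, red face up; pi/2 = upright; 3.14 = level towards its +x, green face up. Stops at 0 and 3.14; a stiff hinge (0.06 N m of friction, no spring) keeps it at any angle where it is left, so it must be pushed all the way down on the far side; starts between 0 and 0.2
- control_box: cream control box, bolted down, 100 (x) x 170 (y) x 50 mm high, with the red stop button at its y = +42 mm and the green start button at y = -42 mm, both on top. Origin: centre of the underside, z up
- stop_button_top (a point): centre of the top of the red stop button (32 mm diameter, in a black collar); it moves with the button and is pressed straight down
- stop_button (a joint): travel of the red button in m: 0 = out, 0.006 = fully in (about 5 N); springs back
- start_button_top (a point): centre of the top of the green start button, same size; leave alone
- start_button (a joint): travel of the green button in m: 0 = out; leave alone
- pot: brown open pot, 90 mm across the rim and 90 mm high, loose; origin: centre of the underside; leave alone
- insulator: white ribbed ceramic insulator, 56 mm across and 80 mm high, standing loose; origin: centre of the underside; leave alone
- tape: yellow ring-shaped roll, 90 mm across and 25 mm high, lying loose; origin: centre of the underside; leave alone
- driver: screwdriver lying loose along its own x; leave alone

How it is judged:
By the outcome, as a careful person would: the job done as asked, in the order asked, and still so for the second after the job is handed in, with the robot touching nothing.
It also fails if it takes over 56 s, if anything falls off the work surface, if the arm or the gripper's body presses on something with over 40 N, if the wrist force passes 120 N, or if a joint passes its speed limit or range.

## Robot

A 6-joint arm with a two-finger parallel gripper is mounted at the origin on the work surface. World frame = base frame: x ahead of the robot, y to its left, z up, the work surface at z = 0. Lengths are in m, angles in rad, forces in N, time in s.
With the tool pointing down it reaches from about 0.375 to 0.9 m from the base axis. Payload 3.1 kg.
Tool frame: the origin (TCP) lies between the finger pads; the fingertips stand 8 mm ahead of it and the grasp point (between the pads) lies 11 mm behind it; z points along the fingers, y is the line along which they close (so a half turn about z gives the same grasp; the last joint's range is limited). The gripper opens to 87 mm and grips with 3 to 60 N. Pads are 19 mm wide; open, the fingers measure 117 mm over their backs; the gripper's body (75 mm by 190 mm) begins 51 mm behind the grasp point.
Start: joints at [-1.446, 0.527, 1.433, -0, 1.181, -0.178], TCP at [0.187, -0.596, 0.231] pointing down, gripper open.
Joint ranges: [-3.08, 3.08], [-0.75, 2.2], [0.22, 2.44], [-1.43, 4.57], [0, 2.65], [-2.85, 2.85]. Speed limits (rad/s): [2.79, 2.79, 3.14, 3.14, 3.14, 3.14].

## Interface

Orientations are given as a unit quaternion [x, y, z, w].
In Python, from rig import robot, vision, job gives the robot as it stands.
- The arm moves only by the shell command python3 -m handwheel 'ROWS' [OPENING] [FORCE]. ROWS is JSON, a list of rows, each a list of 4 numbers: the shift along the tool's x, y, z as a fraction of full scale, then the turn about the tool's z as a fraction of full scale. A call has 1 to 20 rows; each row is the pose to reach, as a shift and turn from the pose commanded when the call began, along the tool's axes at that moment, turning the shorter way round; what a row does not reach only later rows make up. Full scale, the value 1, is 300 mm for a shift and 2 pi rad for a turn. A row lasts 1/12 s, in which the tool goes at most 41.7 mm and 7.16 degrees, less where a joint would pass 70% of its speed; a pose out of reach is approached as far as the arm can. A call with a number of a shift or a turn outside -1 to 1 is refused whole. A call with a gripper value outside its range is refused whole. OPENING is the opening in per cent of the stroke, from 0 (shut) to 100 (fully open), set as the call begins (- or left out, the last holds). The fingers move at their own pace and stop on an object; FORCE is the grip in N (left out, the last holds). Time passes only in rows, so rows that repeat a pose let the fingers close. It gives the time, the measured TCP pose, the force, the opening and the grip force at its end, in the units of the state.
- robot.get_obs(): the state, without advancing time (a new reading comes with each control period).
- vision.camera(name): name is "side" or "top" or "wrist"; returns a dict with "frame" (480x640x3 uint8, red, green, blue), "K" (3x3 intrinsics, pixels), "cam_to_world" (4x4, takes a point from camera to world coordinates); the wrist camera has in their place "hand_eye" (4x4, takes a point from camera to tool coordinates, whose origin is the TCP and whose axes are the flange's). Camera axes: x right, y down, z forward; pixel columns grow to the right and rows downward; lengths in m; the calibration is good to about 2 mm. A picture is of the moment at which its call begins: read the wrist's pose just before it. There is no depth.
- job.hand_in(): hands the job in; it is judged then, once.
Trained networks look in the newest picture that a camera, given by its name, has taken for a name from the list of things; names that differ only in an ending like _2 or _b are one class to them, and where a whole thing is asked for, a point or a joint stands for the part that bears it (a point fixed in the world has none). Each returns a list of dicts, best first, with "conf" (0 to 1); they miss things now and then, are a little off and sometimes report something else, mostly with a low value. They report only what shows in the picture. A call takes as long as a camera call.
- vision.look_for(camera, label): "point" ([row, column] in pixels, amid what is visible of it).
- vision.outline_of(camera, label): "mask" (480x640 bool, what is visible of it) and "point" ([row, column] in pixels, amid what is visible of it).
The state is a dict: "time": time; "q": joint angles; "joint_velocities": joint speeds; "joint_torque": joint torques, N m; "position": TCP position; "tool_rot": TCP orientation; "ft_force": force on the tool from outside, world axes, zero at the start; "moment": the same for the moment, N m; "grip_width": finger opening in m; "grip_force": force on a finger pad.
Only numpy, scipy, OpenCV 4.12 (cv2) and the standard library are available. Lean on these libraries where they do the work, as an engineer would, in place of code of your own. Each camera call takes 0.05 s, during which the arm holds its last target. There are 200 camera calls.

## Working session

There is one attempt and no reset: what is moved stays moved. The work goes in short steps, Python scripts to look and compute and a shell command to move; the robot and the scene stay as the last step left them, time stands still between calls to the robot, and variables do not carry over. Pictures are saved under pics/ and viewed, at most 10 in all, crops included, and the job is handed in when it is done.

```bash
mkdir -p pics
cat > h.py <<'E'
import numpy as np, cv2
from rig import robot, vision, job
from scipy.spatial.transform import Rotation as R
def ray(c,rc):
    K,T=c["K"],np.array(c["cam_to_world"]); d=T[:3,:3]@np.linalg.inv(K)@[rc[1],rc[0],1]; return T[:3,3],d
def atz(c,rc,z):
    o,d=ray(c,rc); return o+d*(z-o[2])/d[2]
def tri(l):
    A=np.zeros((3,3));b=np.zeros(3)
    for c,rc in l:
        o,d=ray(c,rc); d=d/np.linalg.norm(d);P=np.eye(3)-np.outer(d,d);A+=P;b+=P@o
    x=np.linalg.solve(A,b); return x
def proj(c,p):
    T=np.linalg.inv(np.array(c["cam_to_world"])); q=c["K"]@(T[:3,:3]@p+T[:3,3]); return q[[1,0]]/q[2]
E
python3 - <<'E'
from h import *
o=robot.get_obs(); print(o["position"],o["tool_rot"],o["time"])
cs={}
for n in("top","side"):
    c=vision.camera(n);cs[n]=c; cv2.imwrite(f"pics/{n}0.png",c["frame"][:,:,::-1])
    print(n,np.round(c["cam_to_world"],3).tolist())
    for l in("stand","flag_edge","flag","control_box","stop_button_top","start_button_top","pot","insulator","tape","driver"):
        r=vision.look_for(n,l)[:2]; print(n,l,[(np.round(x["point"],1).tolist(),round(x["conf"],2), np.round(atz(c,x["point"],{"stop_button_top":.06,"start_button_top":.06}.get(l,.1 if 'flag' in l else .04)),3).tolist()) for x in r])
E
```

```text
[ 0.18688778 -0.59566002  0.22959033] [ 9.88482785e-01  1.51329603e-01  9.52634014e-06 -1.06491525e-03] 0.0
top [[0.012, -0.991, 0.135, 0.398], [-1.0, -0.01, 0.015, 0.006], [-0.013, -0.135, -0.991, 1.438], [0.0, 0.0, 0.0, 1.0]]
top stand [([231.0, 248.7], 0.68, [0.592, 0.223, 0.04])]
top flag_edge []
top flag [([238.8, 241.9], 0.92, [0.564, 0.23, 0.1])]
top control_box [([239.2, 392.9], 0.81, [0.574, -0.155, 0.04])]
top stop_button_top []
top start_button_top [([236.0, 412.8], 0.54, [0.581, -0.204, 0.06])]
top pot [([167.2, 330.4], 0.82, [0.766, 0.01, 0.04]), ([226.3, 248.4], 0.62, [0.605, 0.224, 0.04])]
top insulator [([260.8, 156.9], 0.92, [0.511, 0.461, 0.04]), ([235.4, 243.2], 0.17, [0.58, 0.237, 0.04])]
top tape [([308.2, 350.1], 0.63, [0.394, -0.044, 0.04])]
top driver [([287.1, 508.0], 0.57, [0.453, -0.451, 0.04])]
side [[-0.896, -0.315, 0.314, 0.228], [-0.444, 0.6, -0.666, 0.792], [0.021, -0.736, -0.677, 0.893], [0.0, 0.0, 0.0, 1.0]]
side stand [([310.4, 273.6], 0.56, [0.603, 0.211, 0.04]), ([224.8, 353.0], 0.52, [0.56, -0.139, 0.04])]
side flag_edge [([303.5, 282.5], 0.79, [0.569, 0.228, 0.1])]
side flag [([300.1, 281.6], 0.71, [0.575, 0.22, 0.1]), ([224.1, 350.5], 0.41, [0.544, -0.073, 0.1])]
side control_box [([223.9, 352.9], 0.78, [0.562, -0.142, 0.04]), ([303.3, 282.4], 0.57, [0.595, 0.185, 0.04])]
side stop_button_top [([220.7, 354.7], 0.57, [0.555, -0.134, 0.06])]
side start_button_top [([201.1, 356.2], 0.44, [0.584, -0.213, 0.06])]
side pot [([225.0, 265.2], 0.64, [0.768, -0.029, 0.04])]
side insulator [([426.5, 245.9], 0.95, [0.513, 0.467, 0.04])]
side tape [([293.7, 384.5], 0.77, [0.4, 0.051, 0.04])]
side driver [([180.4, 420.9], 0.91, [0.46, -0.421, 0.04])]
```

View pics/top0.png

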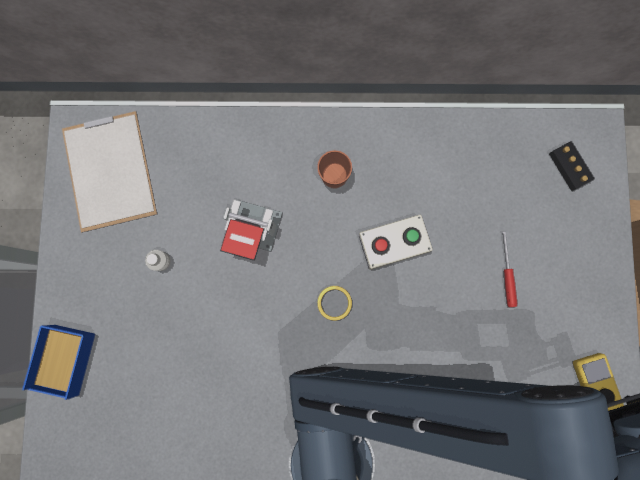

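View pics/side0.png

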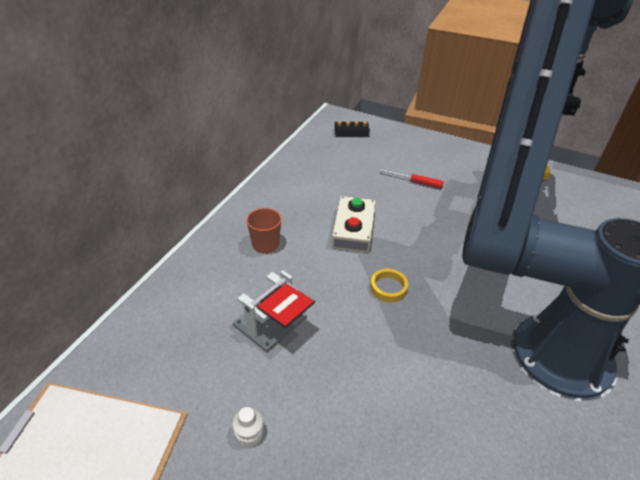

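The top picture shows the stop button at about (245,381), the start button at (236,412) and the red flag around (239,241). The side picture shows the same buttons at (224,354) and (204,357), with the flag at (303,286). Next I triangulate the buttons and the flag corners.

Run:
```python
from h import *
from scipy.optimize import least_squares
cs={n:vision.camera(n) for n in("top","side")}
def col(n,ch,cen,r):
    f=cs[n]["frame"].astype(int); o=[i for i in range(3) if i!=ch]
    m=((f[:,:,ch]-f[:,:,o].max(2))>40).astype(np.uint8)
    w=np.zeros_like(m); w[cen[0]-r:cen[0]+r,cen[1]-r:cen[1]+r]=1; return m*w
P={}
for l,ch,t,s in(("stop",0,(245,381),(224,354)),("start",1,(236,412),(204,357))):
    cc=[(cs[n],np.argwhere(col(n,ch,c,14)).mean(0)) for n,c in(("top",t),("side",s))]
    P[l]=tri(cc); print(l,P[l],[np.round(proj(c,P[l])-rc,2) for c,rc in cc], [np.round(x[1],1) for x in cc])
print("dist",np.linalg.norm(P["stop"]-P["start"]))
Q={}
for n,c in(("top",(239,241)),("side",(303,286))):
    m=col(n,0,c,35); m=cv2.morphologyEx(m,cv2.MORPH_CLOSE,np.ones((9,9),np.uint8))
    k=max(cv2.findContours(m,0,2)[0],key=cv2.contourArea)
    h=cv2.convexHull(k)
    for e in np.arange(1,12,.5):
        a=cv2.approxPolyDP(h,e,True)
        if len(a)==4:break
    Q[n]=a[:,0,::-1].astype(float); print(n,cv2.contourArea(k),Q[n].tolist())
# model fit
def corners(p):
    x,y,yaw,th=p; c=[]
    for r,v in((12,-45),(12,45),(95,45),(95,-45)):
        # top face: red, +3 mm along normal
        X=-r*np.cos(th)+3*np.sin(th); Z=100+r*np.sin(th)+3*np.cos(th)
        q=R.from_euler('z',yaw).apply([X/1000,v/1000,Z/1000]); c.append(q+[x,y,0])
    return np.array(c)
def res(p):
    out=[]
    for n in Q:
        pr=np.array([proj(cs[n],q) for q in corners(p)])
        for q in Q[n]: 
            d=pr-q; out+=list(d[np.argmin((d**2).sum(1))])
    return out
best=min((least_squares(res,[.6,.21,y0,t0],loss='soft_l1') for y0 in(-.4,-.2,0,.2,.4) for t0 in (.05,.2)),key=lambda s:s.cost)
print(best.x,best.cost,np.round(best.fun,1)); print(np.round(corners(best.x),3))
for n in cs: cv2.imwrite(f"pics/{n}_z.png",cv2.resize(cs[n]["frame"][:,:,::-1][(190 if n=="top" else 260):(280 if n=="top" else 350),205:325],None,fx=6,fy=6,interpolation=cv2.INTER_CUBIC))
```

```text
stop [ 0.55566725 -0.12158255  0.06733679] [array([0.43, 0.12]), array([-0.09, -0.43])] [array([244.6, 380.8]), array([221.4, 353.3])]
start [ 0.58018269 -0.20168138  0.06870297] [array([0.42, 0.12]), array([-0.08, -0.4 ])] [array([235.3, 412.2]), array([201.5, 356.6])]
dist 0.08377766087584544
top 1075.0 [[220.0, 230.0], [228.0, 262.0], [258.0, 253.0], [250.0, 221.0]]
side 1242.0 [[283.0, 286.0], [301.0, 313.0], [325.0, 283.0], [306.0, 257.0]]
[ 0.6134647   0.21603805 -0.27063776  0.08801224] 6.52073993957438 [-1.3 -0.5  0.5  1.6  1.8  0.5 -0.3 -2.1 -0.6 -0.4 -0.8  0.8  0.8  0.4
  0.1 -1.8]
[[0.59  0.176 0.104]
 [0.614 0.263 0.104]
 [0.535 0.285 0.111]
 [0.511 0.198 0.111]]
```

```bash
cat >> h.py <<'E'
def rows(*targets,yaw=None):
    """print row values from the present measured pose to world TCP targets"""
    o=robot.get_obs(); Rm=R.from_quat(o["tool_rot"]); p=np.array(o["position"])
    x=Rm.as_matrix()[:,0]; y0=np.arctan2(x[1],x[0]); t=0 if yaw is None else -((yaw-y0+np.pi)%(2*np.pi)-np.pi)/(2*np.pi)
    print("t",round(o["time"],2),"pos",np.round(p,4),"yaw",round(y0,3),"F",np.round(o["ft_force"],2),"axes",np.round(Rm.as_matrix(),3).tolist())
    for T in targets: print(np.round(np.append(Rm.inv().apply(np.array(T)-p)/.3,t),4).tolist())
SX,SY,SYAW=.6135,.2160,-.2706
def st(X,tip,Y=0):
    """TCP target from stand coords (mm): finger front face X, fingertip height"""
    q=R.from_euler('z',SYAW).apply([(X-9.5)/1000,Y/1000,0]); return [SX+q[0],SY+q[1],tip/1000+.008]
E
python3 - <<'E'
from h import *
rows([.556,-.1215,.2],[.556,-.1215,.12],[.556,-.1215,.085],yaw=.297)
E
```

```text
t 1.2 pos [ 0.187  -0.5964  0.2306] yaw 0.304 F [-0.61 -0.8   0.06] axes [[0.954, 0.299, 0.0], [0.299, -0.954, -0.0], [0.0, 0.0, -1.0]]
[1.6472, -1.1425, 0.1019, 0.0011]
[1.6472, -1.1425, 0.3685, 0.0011]
[1.6472, -1.1425, 0.4852, 0.0011]
```

View pics/side_z.png

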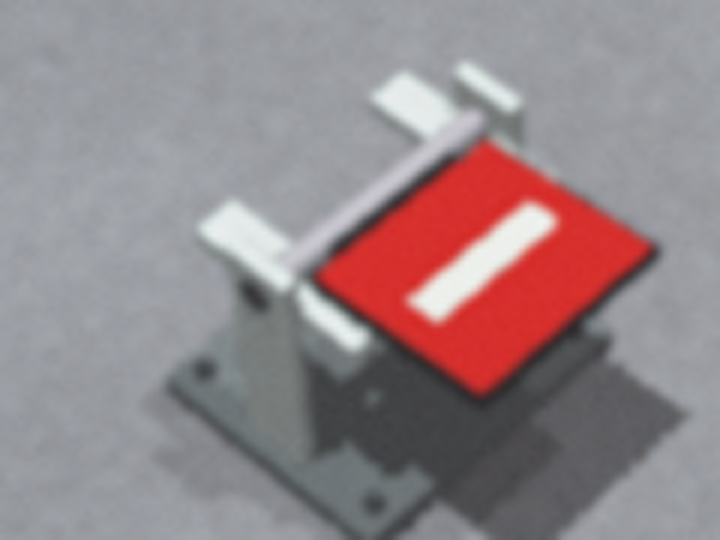

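The zoom shows the red face inside a thin dark rim, a grey axle and white rest strips, which agrees with the fitted pose. Next I move above the stop button with the fingers shut.

```bash
python3 -m handwheel '[[0.1,-0.07,0,0],[0.2,-0.14,0,0],[0.3,-0.21,0,0],[0.4,-0.28,0,0],[0.5,-0.35,0,0],[0.6,-0.42,0,0],[0.7,-0.49,0,0],[0.8,-0.56,0.02,0],[0.9,-0.63,0.04,0],[0.9,-0.63,0.04,0]]' 0 10
python3 -c "
from h import *
rows([.556,-.1215,.12],[.556,-.1215,.085],yaw=.297)"
```

```text
time: 2.03
position: [0.3901, -0.3289, 0.2177]
tool_rot: [0.988, 0.154, 0.0, -0.003]
ft_force: [-0.3, 0.6, 0.6]
grip_width: 0.0286
grip_force: 0.0
t 2.03 pos [ 0.3901 -0.3289  0.2177] yaw 0.309 F [-0.32  0.6   0.65] axes [[0.953, 0.304, -0.001], [0.304, -0.953, 0.005], [0.001, -0.005, -1.0]]
[0.737, -0.4884, 0.3289, 0.002]
[0.7369, -0.4878, 0.4455, 0.002]
```

```bash
python3 -m handwheel '[[0.1,-0.07,0,0],[0.2,-0.14,0,0],[0.3,-0.21,0,0],[0.4,-0.27,0,0],[0.5,-0.33,0,0],[0.6,-0.4,0,0],[0.68,-0.45,0.1,0],[0.73,-0.48,0.2,0],[0.73,-0.48,0.3,0],[0.73,-0.48,0.3,0],[0.73,-0.48,0.3,0],[0.73,-0.48,0.3,0]]' 0
python3 -c "
from h import *
rows([.556,-.1215,.085],[.556,-.1215,.07],[.556,-.1215,.066],yaw=.297)
"
```

```text
time: 3.03
position: [0.5546, -0.1333, 0.1297]
tool_rot: [0.989, 0.151, 0.001, 0.001]
ft_force: [0.9, -1.2, 0.5]
grip_width: 0.0009
grip_force: 0.0
t 3.03 pos [ 0.5546 -0.1333  0.1297] yaw 0.303 F [ 0.94 -1.19  0.52] axes [[0.954, 0.298, 0.002], [0.298, -0.954, -0.001], [0.001, 0.001, -1.0]]
[0.016, -0.0364, 0.1489, 0.001]
[0.016, -0.0365, 0.1989, 0.001]
[0.016, -0.0365, 0.2123, 0.001]
```

```bash
python3 -m handwheel '[[0.016,-0.036,0.05,0],[0.016,-0.036,0.1,0],[0.016,-0.036,0.14,0],[0.016,-0.036,0.14,0],[0.016,-0.036,0.14,0],[0.016,-0.036,0.14,0]]'
python3 - <<'E'
from h import *
rows([.556,-.1215,.07],[.556,-.1215,.064])
c=vision.camera("wrist"); cv2.imwrite("pics/w1.png",c["frame"][:,:,::-1])
for l in("stop_button_top","start_button_top"):
    print(l,[(np.round(x["point"],1),x["conf"]) for x in vision.look_for("wrist",l)[:2]])
H=np.array(c["hand_eye"])
q=np.linalg.inv(H)@[0,0,.012,1]; q=c["K"]@q[:3]; print("tcp axis pixel (row,col)",q[[1,0]]/q[2])
E
```

```text
time: 3.53
position: [0.5565, -0.1217, 0.0885]
tool_rot: [0.989, 0.151, 0.002, 0.001]
ft_force: [0.3, -0.0, 0.2]
grip_width: 0.0006
grip_force: 0.0
t 3.53 pos [ 0.5565 -0.1217  0.0885] yaw 0.303 F [ 0.31 -0.02  0.18] axes [[0.954, 0.298, 0.003], [0.298, -0.954, -0.002], [0.003, 0.002, -1.0]]
[-0.0015, -0.0014, 0.0616, 0.0]
[-0.0016, -0.0014, 0.0816, 0.0]
stop_button_top [(array([266.5, 313.5]), 0.57), (array([227.2, 418.2]), 0.17)]
start_button_top [(array([280.4, 497.6]), 0.82)]
tcp axis pixel (row,col) [296.93561524 319.28145132]
```

View pics/w1.png

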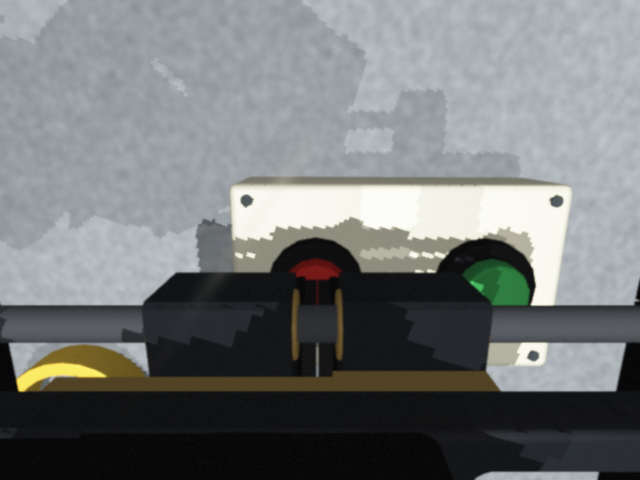

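The wrist picture shows the shut fingertips centred over the red button at about (268,317), with the green button well clear at (285,498). I press in small steps.

```bash
python3 -m handwheel '[[0,0,0.02,0],[0,0,0.04,0],[0,0,0.05,0],[0,0,0.055,0],[0,0,0.06,0],[0,0,0.06,0],[0,0,0.06,0]]'
```

```text
time: 4.27
position: [0.5566, -0.1212, 0.0738]
tool_rot: [0.988, 0.152, 0.002, 0.001]
ft_force: [-7.3, 1.5, 37.1]
grip_width: 0.0005
grip_force: 18.3
```

Run:
```python
from h import *
o=robot.get_obs();print(o["position"],o["ft_force"],o["moment"])
w=vision.camera("wrist");s=vision.camera("side")
a=cv2.resize(w["frame"][200:340,230:410],None,fx=4.4,fy=4,interpolation=cv2.INTER_CUBIC)[:, :792]
b=cv2.resize(s["frame"][180:260,300:420],(0,0),fx=0,fy=0,dsize=(0,0)) if 0 else cv2.resize(s["frame"][185:255,310:400],(720,560),interpolation=cv2.INTER_CUBIC)
cv2.imwrite("pics/w2.png",cv2.hconcat([cv2.resize(a,(400,311)),cv2.resize(b,(400,311))])[:,:,::-1])
```

```text
[ 0.55664454 -0.12116243  0.07384013] [-7.26773623  1.51274781 37.14482686] [ 0.31055353  1.22551223 -0.03551282]
```

View pics/w2.png

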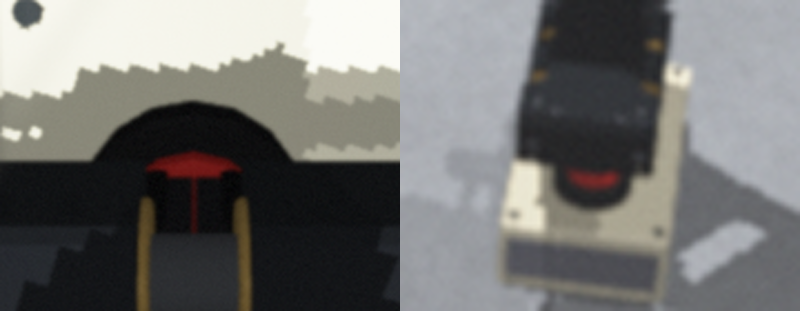

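```bash
python3 -m handwheel '[[0,0,-0.01,0],[0,0,-0.01,0]]'; python3 -m handwheel '[[0,0,-0.006,0],[0,0,-0.006,0]]';  python3 -m handwheel '[[0,0,-0.006,0],[0,0,-0.006,0]]'; python3 -m handwheel '[[0,0,-0.006,0],[0,0,-0.006,0]]'
```

```text
time: 4.53
position: [0.5565, -0.1211, 0.0741]
tool_rot: [0.988, 0.151, 0.002, 0.001]
ft_force: [-3.1, 0.3, 21.1]
grip_width: 0.0008
grip_force: 10.4
time: 4.7
position: [0.5565, -0.1212, 0.0745]
tool_rot: [0.988, 0.151, 0.001, 0.001]
ft_force: [0.2, -1.1, 4.4]
grip_width: 0.0005
grip_force: 2.4
time: 4.87
position: [0.5565, -0.1211, 0.0757]
tool_rot: [0.988, 0.151, 0.001, 0.001]
ft_force: [1.2, -1.4, 5.6]
grip_width: 0.0002
grip_force: 2.0
time: 5.03
position: [0.5563, -0.121, 0.0772]
tool_rot: [0.988, 0.151, 0.001, 0.001]
ft_force: [1.5, -0.7, 2.9]
grip_width: 0.0005
grip_force: 1.6
```

The unloading curve shows the button was on its hard stop at tip height 0.066, with a spring force of 5 to 3 N above it, so it was fully in. Next I release it and go to the flag.

```bash
python3 -m handwheel '[[0,0,-0.1,0],[0,0,-0.2,0],[0,0,-0.3,0],[0,0,-0.4,0],[0,0,-0.4,0],[0,0,-0.4,0]]'
python3 - <<'E'
from h import *
c=vision.camera("side"); f=c["frame"].astype(int)
m=((f[:,:,0]-f[:,:,1:].max(2))>40)[207:237,340:368]; print("stop red centroid",np.argwhere(m).mean(0)+[207,340],"(before 221.4,353.3)")
rows(st(-125,190),st(-125,83),st(-95.3,83),yaw=SYAW)
E
```

```text
time: 5.53
position: [0.5552, -0.1203, 0.1977]
tool_rot: [0.988, 0.151, 0.0, 0.0]
ft_force: [0.1, -0.8, 0.1]
grip_width: 0.0002
grip_force: 0.0
stop red centroid [221.53465347 353.28712871] (before 221.4,353.3)
t 5.58 pos [ 0.5541 -0.1199  0.1962] yaw 0.304 F [-0.07 -0.27 -0.04] axes [[0.954, 0.299, -0.002], [0.299, -0.954, 0.001], [-0.002, -0.002, -1.0]]
[0.1476, -1.2528, -0.004, 0.0914]
[0.1483, -1.2522, 0.3527, 0.0914]
[0.2314, -1.1984, 0.3524, 0.0914]
```

```bash
python3 -m handwheel '[[0.012,-0.12,0,0.015],[0.024,-0.24,0,0.03],[0.036,-0.36,0,0.045],[0.048,-0.48,0,0.06],[0.06,-0.6,0,0.075],[0.07,-0.7,0,0.0914],[0.08,-0.8,0,0.0914],[0.1,-0.9,0,0.0914],[0.12,-1,0,0.0914],[0.12,-1,0,0.0914],[0.12,-1,0,0.0914],[0.12,-1,0,0.0914],[0.12,-1,0,0.0914]]'
python3 - <<'E'
from h import *
rows(st(-125,190),st(-125,83),st(-100,83),st(-95.3,83),yaw=SYAW)
E
```

```text
time: 6.67
position: [0.4993, 0.1754, 0.1958]
tool_rot: [0.991, -0.135, -0.001, 0.001]
ft_force: [0.4, -0.0, -0.1]
grip_width: 0.0002
grip_force: 0.0
t 6.67 pos [0.4993 0.1754 0.1958] yaw -0.272 F [ 0.43 -0.04 -0.06] axes [[0.963, -0.268, -0.003], [-0.268, -0.963, -0.001], [-0.002, 0.001, -1.0]]
[-0.1181, -0.232, -0.0073, -0.0002]
[-0.1172, -0.2324, 0.3494, -0.0002]
[-0.0339, -0.2325, 0.3492, -0.0002]
[-0.0182, -0.2325, 0.3492, -0.0002]
```

```bash
python3 -m handwheel '[[-0.06,-0.1,0,0],[-0.118,-0.2,0,0],[-0.118,-0.232,0.05,0],[-0.118,-0.232,0.15,0],[-0.118,-0.232,0.25,0],[-0.118,-0.232,0.33,0],[-0.118,-0.232,0.35,0],[-0.118,-0.232,0.35,0],[-0.118,-0.232,0.35,0],[-0.118,-0.232,0.35,0]]'
python3 - <<'E'
from h import *
rows(st(-100,83),st(-95.3,83),yaw=SYAW)
c=vision.camera("wrist"); cv2.imwrite("pics/w3.png",c["frame"][:,:,::-1])
E
```

```text
time: 7.5
position: [0.4858, 0.2528, 0.0933]
tool_rot: [0.991, -0.135, 0.001, -0.001]
ft_force: [-0.0, 0.8, 0.0]
grip_width: 0.0006
grip_force: 0.0
t 7.5 pos [0.4858 0.2528 0.0933] yaw -0.272 F [-0.02  0.77  0.02] axes [[0.963, -0.268, 0.003], [-0.268, -0.963, 0.001], [0.002, -0.001, -1.0]]
[0.0779, 0.0042, 0.0078, -0.0001]
[0.0935, 0.0042, 0.0078, -0.0001]
```

View pics/w3.png

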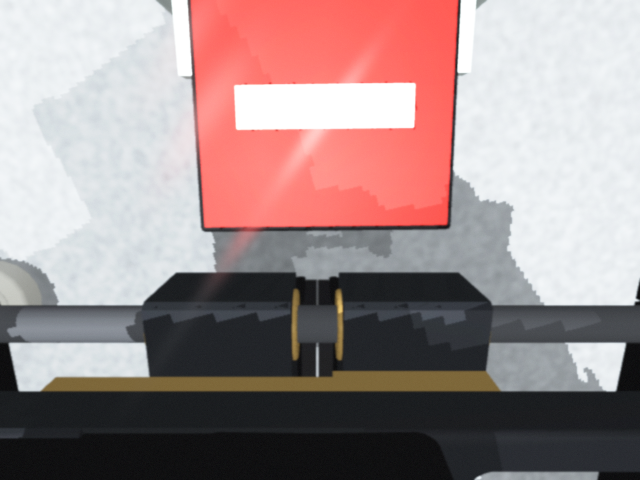

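The wrist picture shows the flag's free edge running from (229,203) to (226,450), centred ahead of the fingers and nearly square to them. From that I refine the edge position.

```bash
python3 - <<'E'
from h import *
o=robot.get_obs(); c=vision.camera("wrist"); T=np.eye(4);T[:3,:3]=R.from_quat(o["tool_rot"]).as_matrix();T[:3,3]=o["position"]
c["cam_to_world"]=T@c["hand_eye"]
for z in(.106,.111):
  for rc in((230,203),(227,450)):
    p=atz(c,rc,z)-[SX,SY,0]; print(z,rc,np.round(R.from_euler('z',-SYAW).apply(p)*1000,1))
E
python3 -m handwheel '[[0.02,0.004,0.005,0],[0.05,0.004,-0.01,0],[0.07,0.004,-0.01,0],[0.07,0.004,-0.01,0],[0.07,0.004,-0.01,0]]'; python3 -c "
from h import *
rows(st(-95.3,90),yaw=SYAW)"
```

```text
0.106 (230, 203) [-97.5  44.  106. ]
0.106 (227, 450) [-96.4 -46.3 106. ]
0.111 (230, 203) [-96.5  42.5 111. ]
0.111 (227, 450) [-95.4 -44.6 111. ]
time: 8.02
position: [0.5053, 0.246, 0.0953]
tool_rot: [0.991, -0.135, 0.001, -0.0]
ft_force: [-0.3, 0.4, -0.3]
grip_width: 0.0002
grip_force: 0.0
t 8.02 pos [0.5053 0.246  0.0953] yaw -0.271 F [-0.34  0.36 -0.26] axes [[0.963, -0.268, 0.001], [-0.268, -0.963, 0.0], [0.001, -0.001, -1.0]]
[0.025, 0.0001, -0.0091, -0.0001]
```

```bash
python3 -m handwheel '[[0.01,0,0,0],[0.016,0,0,0],[0.016,0,0,0]]' | grep -E 'pos|ft'; for i in 1; do python3 -m handwheel '[[0.004,0,0,0],[0.004,0,0,0]]' | grep -E 'pos|ft'; done; python3 -m handwheel '[[0.004,0,0,0],[0.004,0,0,0]]' | grep -E 'pos|ft'
```

```text
position: [0.5093, 0.2449, 0.0948]
ft_force: [0.5, 0.6, 0.8]
position: [0.5095, 0.2447, 0.0948]
ft_force: [-1.5, 1.1, 0.0]
position: [0.5096, 0.2445, 0.0946]
ft_force: [-3.0, 1.9, 0.8]
```

Contact with about 3 N. Next I drag upward by friction.

```bash
python3 -m handwheel '[[0.002,0,-0.01,0],[0.004,0,-0.02,0],[0.006,0,-0.03,0],[0.008,0,-0.04,0],[0.008,0,-0.04,0]]' | grep -E 'pos|ft'
python3 - <<'E'
from h import *
o=robot.get_obs(); c=vision.camera("wrist"); cv2.imwrite("pics/w4.png",c["frame"][:,:,::-1])
f=c["frame"].astype(int); m=(f[:,:,0]-f[:,:,1:].max(2))>60; m[:,:190]=0;m[:,470:]=0;m[260:]=0
r=np.where(m.any(1))[0].max(); cc=np.where(m[r-5])[0]; print(r,cc.min(),cc.max())
c["cam_to_world"]=1
H=np.linalg.inv(c["hand_eye"])
E
```

```text
position: [0.5111, 0.244, 0.1071]
ft_force: [-5.7, 2.4, 1.0]
259 206 435
```

View pics/w4.png

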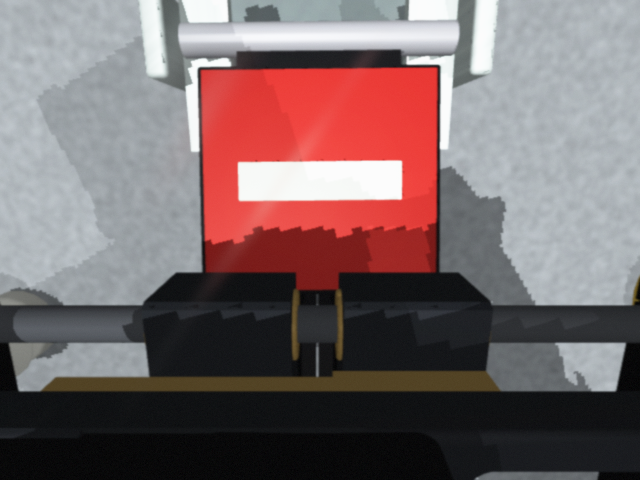

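The picture shows the fingers against the edge with the flag ahead of them: far corners at (68,200) and (68,440), near sides at (265,204) and (265,438). I work out the angle from these.

```bash
cat >> h.py <<'E'
def wristcam():
    o=robot.get_obs(); c=vision.camera("wrist"); T=np.eye(4);T[:3,:3]=R.from_quat(o["tool_rot"]).as_matrix();T[:3,3]=o["position"]
    c["cam_to_world"]=T@c["hand_eye"]; return c
def onside(c,rc,Y):
    o,d=ray(c,rc); r=R.from_euler('z',-SYAW); o=r.apply(o-[SX,SY,0])*1000; d=r.apply(d); return o+d*(Y-o[1])/d[1]
E
python3 - <<'E'
from h import *
c=wristcam()
for rc,Y in(((68,200),45),((68,440),-45),((150,201.5),45),((150,439.5),-45),((265,204),45),((265,437.5),-45)): print(rc,np.round(onside(c,rc,Y),1))
E
```

```text
(68, 200) [-12.2  45.   98. ]
(68, 440) [-13.  -45.  102.9]
(150, 201.5) [-42.5  45.  103.8]
(150, 439.5) [-42.4 -45.  109.8]
(265, 204) [-86.4  45.  111.7]
(265, 437.5) [-84.5 -45.  118.1]
```

Sides at 45 mm fit a plate sloping about 0.2 rad, and the stand has not moved. The flag is being lifted, so I continue along the arc.

```bash
python3 -m handwheel '[[0.002,0,-0.015,0],[0.005,0,-0.03,0],[0.009,0,-0.045,0],[0.015,0,-0.06,0],[0.015,0,-0.06,0]]' | grep -E 'pos|ft';  python3 -m handwheel '[[0.007,0,-0.015,0],[0.014,0,-0.03,0],[0.021,0,-0.04,0],[0.029,0,-0.05,0],[0.029,0,-0.05,0]]' | grep -E 'pos|ft'
python3 - <<'E'
from h import *
print(np.round(R.from_euler('z',-SYAW).apply(np.array(robot.get_obs()["position"])-[SX,SY,0])*1000,1))
c=vision.camera("side"); cv2.imwrite("pics/s5.png",cv2.resize(c["frame"][200:380,190:430],(720,540),interpolation=cv2.INTER_CUBIC)[:,:,::-1])
E
```

```text
position: [0.5164, 0.2427, 0.1257]
ft_force: [-5.5, 1.7, 3.8]
position: [0.524, 0.2406, 0.1408]
ft_force: [-7.0, 3.5, 6.2]
[-92.8  -0.2 140.8]
```

View pics/s5.png

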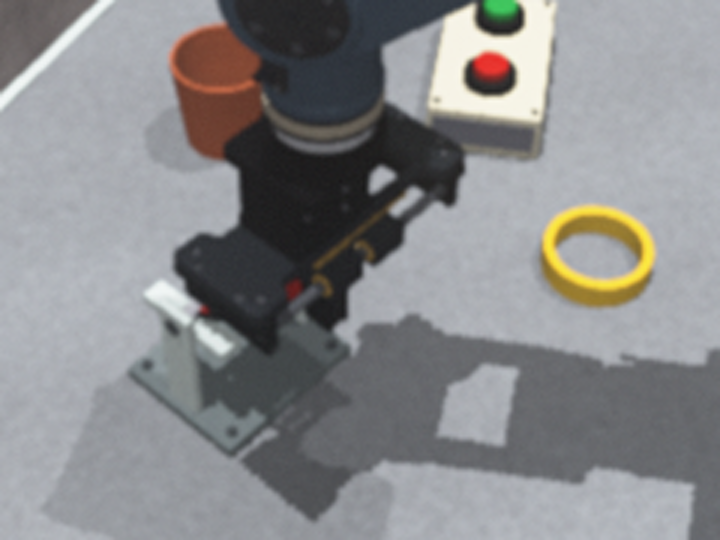

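The side picture shows the fingers at the flag edge, the stand in place, and both buttons, the pot and the tape undisturbed. The upward reaction says I am pushing inward too much, so I go upward more.

```bash
python3 -m handwheel '[[0,0,-0.01,0],[0.002,0,-0.02,0],[0.002,0,-0.02,0]]' | grep -E 'pos|ft';  python3 -m handwheel '[[0.004,0,-0.01,0],[0.008,0,-0.02,0],[0.012,0,-0.03,0],[0.012,0,-0.03,0]]' | grep -E 'pos|ft'
python3 - <<'E'
from h import *
print(np.round(R.from_euler('z',-SYAW).apply(np.array(robot.get_obs()["position"])-[SX,SY,0])*1000,1))
c=wristcam(); f=c["frame"].astype(int); m=(f[:,:,0]-f[:,:,1:].max(2))>60
for r in range(0,271,30):
    k=np.where(m[r,150:490])[0]+150
    if len(k)>20: print(r,k.min(),k.max(),np.round(onside(c,(r,k.min()-1),45),0),np.round(onside(c,(r,k.max()+1),-45),0))
cv2.imwrite("pics/w6.png",c["frame"][:,:,::-1])
E
```

```text
position: [0.5277, 0.2398, 0.1469]
ft_force: [-1.8, 1.1, 1.7]
position: [0.5316, 0.2388, 0.1557]
ft_force: [-0.5, 0.0, -0.5]
[-85.    0.  155.7]
150 226 413 [-22.  45. 115.] [-22. -45. 118.]
180 222 417 [-35.  45. 126.] [-35. -45. 129.]
210 218 422 [-47.  45. 137.] [-47. -45. 140.]
240 215 426 [-59.  45. 145.] [-58. -45. 149.]
270 211 431 [-70.  45. 154.] [-68. -45. 159.]
```

Slope is now about 0.7 rad with the edge at the front of the fingers. I follow the arc to about 1.0 rad, then go horizontal.

```bash
python3 -m handwheel '[[0.012,0,-0.015,0],[0.024,0,-0.027,0],[0.036,0,-0.039,0],[0.048,0,-0.05,0],[0.06,0,-0.06,0],[0.07,0,-0.066,0],[0.07,0,-0.066,0]]' | grep -E 'pos|ft';  python3 -m handwheel '[[0.02,0,-0.005,0],[0.04,0,-0.005,0],[0.06,0,-0.005,0],[0.08,0,-0.005,0],[0.1,0,-0.005,0],[0.1,0,-0.005,0]]' | grep -E 'pos|ft'
python3 - <<'E'
from h import *
print(np.round(R.from_euler('z',-SYAW).apply(np.array(robot.get_obs()["position"])-[SX,SY,0])*1000,1))
c=vision.camera("side"); cv2.imwrite("pics/s7.png",cv2.resize(c["frame"][200:380,190:430],(720,540),interpolation=cv2.INTER_CUBIC)[:,:,::-1])
E
```

```text
position: [0.5519, 0.2333, 0.1754]
ft_force: [-0.5, 0.2, 0.4]
position: [0.5815, 0.2249, 0.1762]
ft_force: [0.9, 0.9, 1.4]
[-33.2  -0.  176.2]
```

View pics/s7.png

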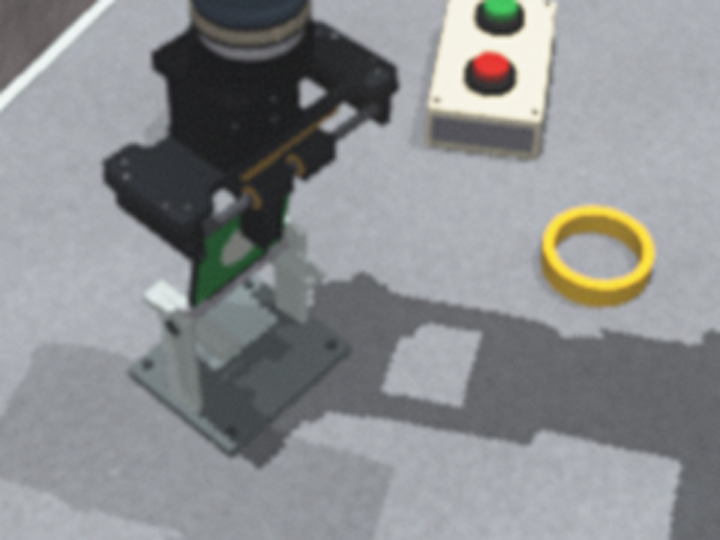

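The side picture shows the flag nearly upright with its green face towards the robot, the fingers behind it and the stand unmoved. I continue over and down the far side.

```bash
python3 -m handwheel '[[0.025,0,0.005,0],[0.05,0,0.012,0],[0.076,0,0.022,0],[0.1,0,0.034,0],[0.13,0,0.048,0],[0.159,0,0.063,0],[0.159,0,0.063,0],[0.159,0,0.063,0]]' | grep -E 'pos|ft';  python3 -m handwheel '[[0.02,0,0.016,0],[0.04,0,0.034,0],[0.06,0,0.05,0],[0.075,0,0.066,0],[0.09,0,0.085,0],[0.1,0,0.105,0],[0.1,0,0.105,0],[0.1,0,0.105,0]]' | grep -E 'pos|ft'
python3 - <<'E'
from h import *
print(np.round(R.from_euler('z',-SYAW).apply(np.array(robot.get_obs()["position"])-[SX,SY,0])*1000,1))
E
```

```text
position: [0.626, 0.2122, 0.1565]
ft_force: [0.2, 0.1, -0.1]
position: [0.6544, 0.2044, 0.1251]
ft_force: [-0.9, -0.2, -0.3]
[ 42.5  -0.3 125.1]
```

```bash
python3 -m handwheel '[[0.025,0,0.01,0],[0.05,0,0.02,0],[0.05,0,0.03,0],[0.05,0,0.04,0],[0.05,0,0.045,0],[0.05,0,0.045,0]]' | grep -E 'pos|ft';  python3 -m handwheel '[[0,0,0.005,0],[0,0,0.01,0],[0,0,0.01,0]]' | grep -E 'pos|ft'
```

```text
position: [0.6684, 0.2005, 0.1118]
ft_force: [0.1, -0.5, 0.6]
position: [0.6686, 0.2007, 0.1113]
ft_force: [-3.2, -0.3, 8.7]
```

```bash
python3 -m handwheel '[[0,0,0.004,0],[0,0,0.004,0]]' | grep -E 'pos|ft'; python3 -m handwheel '[[0,0,-0.01,0],[0,0,-0.03,0],[0,0,-0.1,0],[-0.05,0,-0.2,0],[-0.15,0,-0.3,0],[-0.28,0,-0.4,0],[-0.4,0,-0.45,0],[-0.5,0,-0.45,0],[-0.6,0,-0.45,0],[-0.6,0,-0.45,0],[-0.6,0,-0.45,0],[-0.6,0,-0.45,0]]' | grep -E 'time|pos|ft'
python3 - <<'E'
from h import *
t=vision.camera("top");s=vision.camera("side")
cv2.imwrite("pics/end.png",cv2.hconcat([cv2.resize(t["frame"][130:330,120:440],(400,250)),cv2.resize(s["frame"][180:460,200:440],(292,250*292*280//(250*240)))[:250]])[:,:,::-1])
for n,c in(("top",t),("side",s)):
  for l in("pot","insulator","tape","driver","stand"):
    r=vision.look_for(n,l)[:1]; print(n,l,[(np.round(x["point"],1).tolist(),round(x["conf"],2)) for x in r])
f=s["frame"].astype(int); m=(f[:,:,1]-f[:,:,[0,2]].max(2))>20; m[:240]=0; k=np.argwhere(m); print(len(k),k.mean(0))
print("expected side center of flat flag",proj(s,R.from_euler('z',SYAW).apply([.0525,0,.103])+[SX,SY,0]))
E
```

```text
position: [0.6686, 0.2007, 0.1112]
ft_force: [-4.2, -0.2, 12.0]
time: 15.02
position: [0.4961, 0.2489, 0.2435]
ft_force: [1.0, -0.6, -1.4]
top pot [([166.7, 332.9], 0.9)]
top insulator []
top tape [([316.5, 335.6], 0.73)]
top driver [([283.1, 507.8], 0.87)]
top stand []
side pot [([222.2, 261.9], 0.86)]
side insulator [([424.1, 248.1], 0.7)]
side tape [([278.9, 389.9], 0.56)]
side driver [([282.3, 252.6], 0.73)]
side stand [([304.9, 264.4], 0.74)]
916 [280.45742358 250.26855895]
expected side center of flat flag [279.0703414  250.33845407]
```

View pics/end.png

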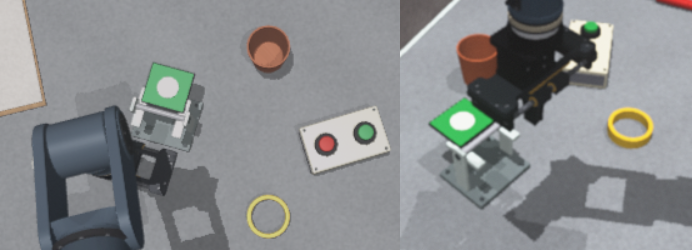

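The final picture shows the flag lying flat on the far side with its green face up. The stand, pot, tape and control box are in place, and the robot is clear.

```bash
python3 -c "
from rig import job
print(job.hand_in())"
```

```text
the job is handed in; nothing more can be done
None
```

I pressed the red stop button to its hard stop and released it. I then pushed the flag over its axle until it lay flat with the green face up, saw nothing displaced in the last pictures, and handed the job in at about 15 s (no verdict was returned).

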